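Hold the jigger arm level over its open bearing

TASK

Swing the pillar's bearing cap back until it lies open, then take the jigger arm by its bar at the point where it balances, lift it level off its wooden rest and bring it over the jigger with the pivot pin about 5 cm above the open bearing, in line with it, and the template over the mould. Finish still holding it there, level and steady, so that I can grease the bearing and guide the arm down: do not lower it in or let go. Do not knock the arm against the jigger, and leave the pots and tools around it as they are.

Things in the scene. Friction and masses are not known exactly. Their poses are not given: they have to be found in the camera images.
- jigger: Bench jigger, fixed: grey cast base 380 x 130 mm. A pillar with the bearing stands 125 mm from the origin towards -x; a spindle with a 150 mm aluminium cup head and a white plaster hump mould stands 110 mm towards +x; a 46 mm high belt guard lies between. Origin: centre of the base's underside, on the table; x from pillar to head, z up
- bearing (a point): Centre of the bearing on the pillar, where the pivot pin's axis will lie: midway between two slotted cheeks, 170 mm above the table. Cheeks are 14 mm thick, 36 mm apart, tops at 186 mm, slots 15 mm wide and open upward. The pin lies along the jigger's y
- head (a point): Top centre of the plaster mould, on the spindle axis, 108 mm above the table, 235 mm from the bearing along the jigger's +x
- bearing_cap (a joint): Angle of the bearing cap, rad: 0 = shut, flat on the cheeks (as it starts); it turns up and over, away from the head, about the axis at cap_hinge. Let go a little past upright (over about 1.7) it falls back by itself to its stop at 2.6 and stays there, its highest point then about 250 mm above the table
- cap_tab (a point): Middle of the cap's grip tab, 86 mm from the hinge axis. Tab: 46 mm long (59 to 105 mm from the hinge), 20 mm wide along the jigger's y, 14 mm thick; shut, it points to the head, its middle 192 mm above the table. Nearer the hinge the cap is a 64 mm wide plate. Cap weighs 90 g, turns easily; tab can be pinched by its two sides from above and led round in an arc, turning between the pads
- cap_hinge (a point): Middle of the cap's hinge axis: 36 mm behind the bearing (jigger -x), 190 mm above the table; the axis runs along the jigger's y
- wood_rest: Plywood rest, fixed: base 350 x 100 x 15 mm, two notched uprights 18 mm thick and 74 mm wide at x = -138 and +138 mm from its origin (centre of its underside); notch floors 85 mm above the table, notches 30 mm wide and 9 mm deep. x along the rest, same way as the jigger arm lying in it
- jigger_arm: Aluminium square tube 22 x 22 mm lying level in the rest, axis 96 mm above the table. Origin on its axis; x along it to the free end (tube x -145 to +210 mm), z up. At x = -135 a 30 mm steel block carries the pivot pin. Tube, block, pin: 420 g, balance at x = -17 mm; iron template holder: 350 g, at x = 65 mm + joint template_holder. Together they balance at x = 20.5 mm + 0.4545 x that joint
- pivot_pin (a point): Middle of the pivot pin on the arm (at x = -135 mm of the arm, height of the tube's axis): steel pin 12 mm thick, 76 mm long, crosswise (along the arm's y)
- template_holder (a joint): Where the template holder is clamped along the tube, m, 0 to 0.09: its middle lies at x = 0.065 + this value on the arm. Screwed tight: it does not shift when the arm is handled
- holder_mid (a point): Middle of the template holder, on the tube's axis: dark iron block 40 mm long, 44 mm wide, 44 mm high round the tube, clamp screw up to 35 mm above the axis; a 4 mm thick, 50 mm long steel template hangs under it, to 56 mm below the axis
- mug_a: Bystander, loose: larger terracotta bisque mug, 82 mm across, 82 mm tall; origin at the centre of its underside
- mug_b: Bystander, loose: smaller terracotta bisque mug, 76 mm across, 74 mm tall; origin at the centre of its underside
- spare_mould: Bystander, loose: loose spare plaster hump mould, 96 mm across, 40 mm tall; origin at the centre of its underside
- slip_jar: Bystander, loose: white plastic jar with screw lid, 60 mm across, 85 mm tall; origin at the centre of its underside
- bowl: Bystander, loose: white glazed bowl, 104 mm across, 45 mm tall; origin at the centre of its underside
- loop_tool: Bystander, loose: loop trimming tool lying flat, wooden handle and wire loop, 172 mm long, 15 mm high; origin at the centre of its underside
- rib: Bystander, loose: flat kidney-shaped wooden throwing rib, about 85 by 65 mm, 6 mm thick; origin at the centre of its underside

How it is judged:
On the way, in this order (a step that is already met when the one before it is completed fails the run):
1. the bearing cap is swung back and lies open (value of joint bearing_cap above 2.2 rad), for 0.2 s.
2. the arm is lifted clear of the rest, level, held by the fingers within 12 mm of its balance point (height (world z) of jigger_arm above 0.125 m and angle between jigger_arm's own z axis and vertical below 0.12 rad and contact force between jigger_arm and the fingers above 3 N and contact force between jigger_arm and wood_rest below 0.3 N and ((value of joint template_holder between -1 and 0.015 m and x of the grasp point in the frame of jigger_arm between 0.0085 and 0.03932 m) or (value of joint template_holder between 0.015 and 0.03 m and x of the grasp point in the frame of jigger_arm between 0.01532 and 0.04613 m) or (value of joint template_holder between 0.03 and 0.045 m and x of the grasp point in the frame of jigger_arm between 0.02213 and 0.05295 m) or (value of joint template_holder between 0.045 and 0.06 m and x of the grasp point in the frame of jigger_arm between 0.02895 and 0.05977 m) or (value of joint template_holder between 0.06 and 0.075 m and x of the grasp point in the frame of jigger_arm between 0.03577 and 0.06659 m) or (value of joint template_holder between 0.075 and 1 m and x of the grasp point in the frame of jigger_arm between 0.04259 and 0.0734 m))), for 0.2 s.
At the end, for the whole second after the job is handed in: Cap lying open (over 2.2 rad); arm still, carried by the fingers alone within 12 mm of its balance point, level within 4 degrees, in line within 5, pin 30 to 75 mm above the bearing centre and within 12 mm sideways, template holder within 80 mm of the spindle axis (value of joint bearing_cap above 2.2 rad and horizontal distance between pivot_pin and bearing below 0.012 m and z of pivot_pin in the frame of bearing between 0.03 and 0.075 m and angle between jigger_arm's own z axis and vertical below 0.07 rad and angle between the x axis of jigger_arm and the x axis of jigger, either way round below 0.09 rad and horizontal distance between holder_mid and head below 0.08 m and contact force between jigger_arm and the fingers above 3 N and contact force between jigger_arm and jigger below 0.3 N and contact force between jigger_arm and wood_rest below 0.3 N and linear speed of jigger_arm below 0.02 m/s and angular speed of jigger_arm below 0.15 rad/s and ((value of joint template_holder between -1 and 0.015 m and x of the grasp point in the frame of jigger_arm between 0.0085 and 0.03932 m) or (value of joint template_holder between 0.015 and 0.03 m and x of the grasp point in the frame of jigger_arm between 0.01532 and 0.04613 m) or (value of joint template_holder between 0.03 and 0.045 m and x of the grasp point in the frame of jigger_arm between 0.02213 and 0.05295 m) or (value of joint template_holder between 0.045 and 0.06 m and x of the grasp point in the frame of jigger_arm between 0.02895 and 0.05977 m) or (value of joint template_holder between 0.06 and 0.075 m and x of the grasp point in the frame of jigger_arm between 0.03577 and 0.06659 m) or (value of joint template_holder between 0.075 and 1 m and x of the grasp point in the frame of jigger_arm between 0.04259 and 0.0734 m))); the arm keeps its last pose, push and grip.
It fails at once if the jigger arm is knocked against the jigger (contact force between jigger_arm and jigger above 4 N).
It fails at once if the jigger arm is tipped or dropped (angle between jigger_arm's own z axis and vertical above 0.4 rad).
It fails at once if a pot or tool standing around is shifted by more than 25 mm (distance of any of mug_a, mug_b, spare_mould, slip_jar, bowl, loop_tool, rib from where it was at the start of the episode above 0.025 m).
It also fails if it takes over 70 s, if anything falls off the work surface, if the arm or the gripper's body presses on something with over 40 N, if the wrist force passes 120 N, or if a joint passes its speed limit or range.

ROBOT

A 6-joint arm with a two-finger parallel gripper is mounted at the origin on the work surface. World frame = base frame: x ahead of the robot, y to its left, z up, the work surface at z = 0. Lengths are in m, angles in rad, forces in N, time in s.
With the tool pointing down it reaches from about 0.3 to 0.95 m from the base axis. Payload 3.1 kg.
Tool frame: the origin (TCP) lies between the finger pads; the fingertips stand 25 mm ahead of it and the grasp point (between the pads) lies 6 mm ahead of it; z points along the fingers, y is the line along which they close (so a half turn about z gives the same grasp; the last joint's range is limited). The gripper opens to 85 mm and grips with 20 to 120 N. Pads are 22 mm wide; open, the fingers measure 114 mm over their backs; the gripper's body (76 mm by 85 mm) begins 54 mm behind the grasp point. The pads swing forward as they close: fully open they stand 13 mm farther back than shut.
Start: joints at [1.142, 0.308, 1.634, -0, 1.2, -0.07], TCP at [0.219, 0.585, 0.256] pointing down, gripper open.
Joint ranges: [-3.06, 3.06], [-0.79, 1.96], [0.05, 2.63], [-1.19, 4.34], [0.05, 2.64], [-2.94, 2.94]. Speed limits (rad/s): [2.79, 2.79, 3.14, 3.14, 3.14, 3.14].

INTERFACE

Orientations are given as a unit quaternion [w, x, y, z].
In Python, from rig import env gives the robot as it stands. The module is installed in compiled form; this text tells all that it offers.
- The arm moves only by the tool move_arm, never from a script. Its argument "increments" is a list that holds one entry, the list of rows, each a list of 7 numbers: the shift along the tool's x, y, z in m, then the turn, a rotation vector about the tool's x, y, z in degrees, then the finger opening in m, from 0 to 0.0854. A call has 1 to 12 rows; each row shifts and turns the commanded pose from where the row before left it, along the tool's axes as they then stand; what a row does not reach is not made up. A row lasts 1/8 s, in which the tool goes at most 62.5 mm and 10.7 degrees, less where a joint would pass 70% of its speed; a pose out of reach is approached as far as the arm can. A call is refused whole if a number of a shift passes 0.0625 or a number of a turn 10.7, either way. A call with a gripper value outside its range is refused whole. The fingers move at their own pace and stop on an object; "squeeze" is the grip in N (left out, the last holds). Time passes only in rows, so rows that do not move let the fingers close. It gives the time, the measured TCP pose, the force, the opening and the grip force at its end, in the units of the state.
- env.get_state(): the state, without advancing time (a new reading comes with each control period).
- env.grab_frame(name): name is "side" or "top"; returns (picture, depth): 480x640x3 uint8, red, green, blue; 480x640 float32, m along the optical axis (not along the pixel's ray), 0 where there is no reading.
- env.camera_info(name): a dict with "mtx" (3x3 intrinsics, pixels), "eye" and "orientation" of the camera in the world. Camera axes: x right, y up, looking along -z (the intrinsics and any distortion apply to the point x, -y, -z); pixel columns grow to the right and rows downward; lengths in m; the calibration is good to about 2 mm. A picture is of the moment at which its call begins. camera_info takes no time and is no camera call.
- env.sign_off(): hands the job in; it is judged then, once.
The state is a dict: "time_s": time; "q": joint angles; "joint_vel": joint speeds; "joint_torque": joint torques, N m; "eef_pos": TCP position; "ee_rot": TCP orientation; "wrist_force": force on the tool from outside, world axes, zero at the start; "ft_torque": the same for the moment, N m; "finger_gap": finger opening in m; "finger_force": force on a finger pad.
Only numpy, scipy, OpenCV 4.12 (cv2) and the standard library are available. Lean on these libraries where they do the work, as an engineer would, in place of code of your own. Each camera call takes 0.05 s, during which the arm holds its last target. There are 200 camera calls.

## Working session

There is one attempt and no reset: what is moved stays moved. The work goes in short steps, Python scripts to look and compute and a tool call to move; the robot and the scene stay as the last step left them, time stands still between calls to the robot, and variables do not carry over. Pictures are saved under pics/ and viewed, at most 10 in all, crops included, and the job is handed in when it is done.

Besides the shell and the picture viewer there is one more tool, called after "Emit:" as a command line: name --argument value ..., lists and objects as JSON in quotes. move_arm: Moves the arm, as the interface text tells. Its arguments: {"type":"object","properties":{"increments":{"type":"array","items":{"type":"array","items":{"type":"array","items":{"type":"number"}}}},"squeeze":{"type":"number"}},"required":["increments"]}

```bash
mkdir -p pics; cat > h.py <<'E'
import numpy as np, cv2
from scipy.spatial.transform import Rotation as R
from rig import env
def rot(q): return R.from_quat([q[1],q[2],q[3],q[0]])
def cloud(name):
    im,d=env.grab_frame(name); c=env.camera_info(name); K=np.array(c['mtx'])
    v,u=np.mgrid[:480,:640]
    p=np.stack([(u-K[0,2])/K[0,0]*d,-(v-K[1,2])/K[1,1]*d,-d],-1)
    w=rot(c['orientation']).apply(p.reshape(-1,3)).reshape(480,640,3)+np.array(c['eye'])
    w[d==0]=np.nan
    return im,w
E
python3 - <<'E'
from h import *
for n in('side','top'):
    c=env.camera_info(n);print(n,c)
    im,w=cloud(n);cv2.imwrite(f'pics/{n}0.png',im[...,::-1]);np.savez(f'{n}0.npz',im=im,w=w)
print(env.get_state())
E
```

```text
side {'mtx': array([[596.0331953 ,   0.        , 318.27159529],
       [  0.        , 596.0331953 , 237.82265046],
       [  0.        ,   0.        ,   1.        ]]), 'eye': array([ 0.00095186, -0.80258526,  0.92557045]), 'orientation': array([ 0.86562096,  0.40800143, -0.11965381, -0.26442041])}
top {'mtx': array([[480.12431078,   0.        , 321.72767176],
       [  0.        , 480.12431078, 233.39857893],
       [  0.        ,   0.        ,   1.        ]]), 'eye': array([0.41203357, 0.03046844, 1.24298114]), 'orientation': array([ 0.7124037 ,  0.04507015, -0.04740711, -0.69871468])}
{'time_s': 0.1, 'q': array([ 1.14229381e+00,  3.08949113e-01,  1.63505523e+00, -2.12224767e-05,
        1.19971595e+00, -6.96943296e-02]), 'joint_vel': array([ 4.97060750e-04, -1.73471900e-03, -4.28926670e-03,  4.76818268e-04,
        8.36731162e-06,  4.07277451e-04]), 'joint_torque': array([-6.30629074e-04, -4.16401112e+01, -2.77645254e+01, -7.37783603e-05,
        3.97670097e-03, -1.38025203e-05]), 'eef_pos': array([0.21921127, 0.58455117, 0.25514437]), 'ee_rot': array([-2.52684011e-04,  1.78439366e-01,  9.83950335e-01, -1.03342196e-03]), 'wrist_force': array([-0.23461469,  0.08086013,  0.14150642]), 'ft_torque': array([-0.01596441,  0.0043803 , -0.05171562]), 'finger_force': 0.0, 'finger_gap': 0.08504981240554914}
```

View pics/side0.png

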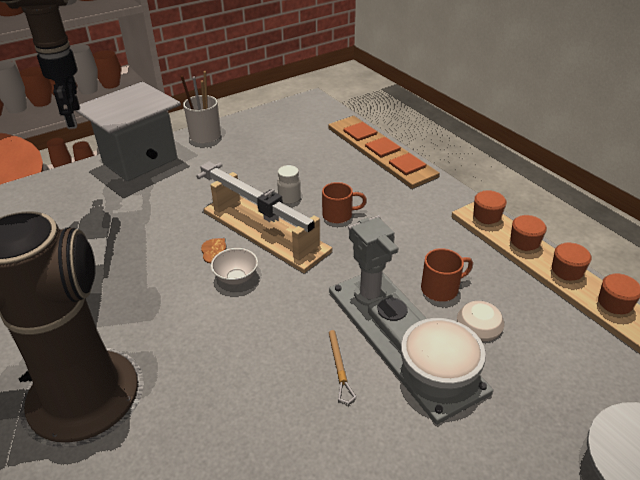

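View pics/top0.png

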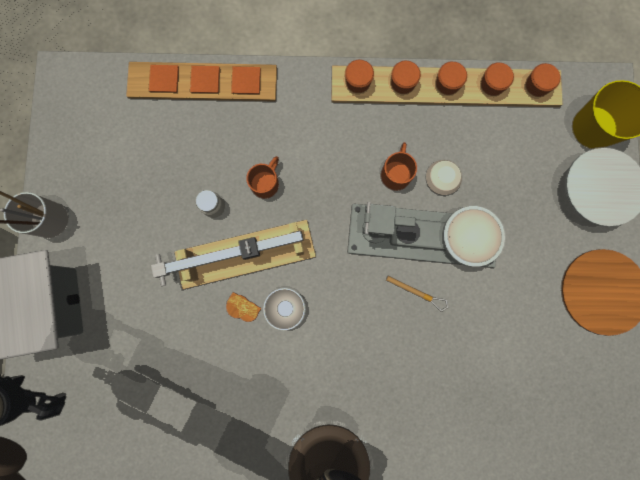

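The side view shows the arm in its rest at about (260,205), pillar (372,245), mould (443,355). In the top view the arm's pin is at (158,269), its free end at (302,238) and its holder at (249,247). The cap is around (382,220) and the mould at (474,236), so both x axes run towards world -y.

```bash
python3 - <<'E'
from h import *
D=np.load('top0.npz');w=D['w'];im=D['im'].astype(int)
v,u=np.mgrid[:480,:640]
def roi(a,b,c,d): return (u>a)&(u<b)&(v>c)&(v<d)
z=w[...,2]
print('table z',np.nanmedian(z[280:300,500:540]))
# mould + cup
m=roi(430,520,195,280)&(z>.06)
(c,r)=cv2.minEnclosingCircle(np.argwhere(m)[:,::-1].astype(np.float32));print('cup',c,r,np.nanmax(z[m]))
mm=m&(np.hypot(u-c[0],v-c[1])<r)
P=w[mm];Q=P[P[:,2]<.1];print('cup world',(Q[:,:2].min(0)+Q[:,:2].max(0))/2,np.ptp(Q[:,:2],axis=0))
sat=im.max(-1)-im.min(-1)
pm=(roi(430,520,195,280)&(sat>25)&(im.max(-1)>150));M=cv2.moments(pm.astype(np.uint8),True);cx,cy=M['m10']/M['m00'],M['m01']/M['m00']
print('plaster px',cx,cy,w[int(cy),int(cx)],M['m00'])
# base plate
b=roi(335,505,195,275)&(z>.008)&(z<.045)
print('base z',np.nanmedian(z[b]));
B=w[b][:,:2].astype(np.float32);print('base rect',cv2.minAreaRect(B))
# pillar
p=roi(355,425,195,260)&(z>.17)
P=w[p];print('cap n',len(P),P.min(0),P.max(0),cv2.minAreaRect(P[:,:2].astype(np.float32)))
# arm tube
a=roi(140,312,225,290)&(z>.098)&(z<.125)
P=w[a];print('arm n',len(P),np.median(P[:,2]))
rect=cv2.minAreaRect(P[:,:2].astype(np.float32));print(rect)
t=a&roi(185,312,225,290);l=cv2.fitLine(w[t][:,:2].astype(np.float32),cv2.DIST_HUBER,0,.01,.01).ravel();print('line',l)
d=l[:2]*np.sign(-l[1]);s=(P[:,:2]-l[2:])@d;n=(P[:,:2]-l[2:])@[-d[1],d[0]]
for s0 in np.arange(s.min(),s.max(),.008):
    k=(s>=s0)&(s<s0+.008)
    if k.any(): print('%.3f n %.3f %.3f z %.3f lum %d'%(s0,n[k].min(),n[k].max(),np.median(P[k,2]),np.median(im[a].mean(-1)[k])))
cv2.imwrite('pics/crop.png',np.hstack([cv2.resize(D['im'][215:295,140:320,::-1],None,fx=2.2,fy=2.2*1,interpolation=2),cv2.resize(D['im'][195:275,345:505,::-1],None,fx=2.2,fy=2.2,interpolation=2)]))
E
```

```text
table z -0.0010758089520410685
cup (473.2973937988281, 235.85948181152344) 31.570175170898438 0.11244024321525004
cup world [ 0.56623078 -0.34159277] [0.14814943 0.15018137]
plaster px 476.55525238744883 236.45702592087312 [ 0.56283803 -0.34097889  0.10508893] 733.0
base z 0.0179423218255903
base rect ((0.5764341354370117, -0.2314784824848175), (0.3782808184623718, 0.13367530703544617), 85.3720932006836)
cap n 1088 [ 0.55144938 -0.17541793  0.17099135] [ 0.62370112 -0.06465515  0.20150279] ((0.5819957256317139, -0.12046441435813904), (0.11048297584056854, 0.07069198042154312), 82.6065444946289)
arm n 1730 0.1069701018403938
((0.4993199408054352, 0.2490745186805725), (0.07542958855628967, 0.36174482107162476), 10.907247543334961)
line [ 0.25626755 -0.9666059   0.52052087  0.21151747]
-0.222 n -0.014 0.014 z 0.110 lum 173
-0.214 n -0.036 0.037 z 0.108 lum 169
-0.206 n -0.037 0.038 z 0.107 lum 169
-0.198 n -0.014 0.016 z 0.109 lum 171
-0.190 n -0.011 0.012 z 0.106 lum 184
-0.182 n -0.010 0.012 z 0.106 lum 189
-0.174 n -0.010 0.011 z 0.106 lum 189
-0.166 n -0.010 0.011 z 0.106 lum 189
-0
[... 718 characters left out ...]
7
-0.006 n -0.021 0.022 z 0.117 lum 79
0.002 n -0.021 0.021 z 0.117 lum 82
0.010 n -0.022 0.022 z 0.117 lum 76
0.018 n -0.021 0.022 z 0.117 lum 80
0.026 n -0.021 0.021 z 0.115 lum 79
0.034 n -0.011 0.011 z 0.106 lum 189
0.042 n -0.010 0.011 z 0.106 lum 190
0.050 n -0.011 0.011 z 0.107 lum 190
0.058 n -0.011 0.012 z 0.106 lum 190
0.066 n -0.010 0.011 z 0.106 lum 190
0.074 n -0.009 0.012 z 0.106 lum 190
0.082 n -0.011 0.011 z 0.106 lum 190
0.090 n -0.010 0.012 z 0.106 lum 190
0.098 n -0.010 0.012 z 0.106 lum 190
0.106 n -0.010 0.011 z 0.107 lum 190
0.114 n -0.011 0.011 z 0.106 lum 190
0.122 n -0.023 0.011 z 0.105 lum 190
0.130 n -0.010 0.012 z 0.106 lum 188
0.138 n -0.009 0.009 z 0.105 lum 114
```

View pics/crop.png

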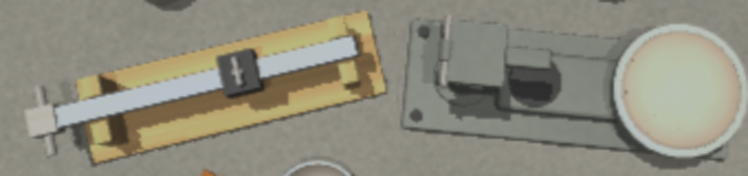

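```bash
cat >> h.py <<'E'
def togo(p,yaw):
    """shift in tool axes and turn about tool z (deg) to TCP p with tool y at world angle yaw (tool down)"""
    s=env.get_state();Rm=rot(s['ee_rot']);
    y=Rm.apply([0,1,0]);a=np.degrees(np.arctan2(y[1],y[0]))
    c,si=np.cos(np.radians(yaw)),np.sin(np.radians(yaw))
    T=R.from_matrix(np.array([[-si,c,0],[c,si,0],[0,0,-1]]).T)
    d=np.array(p)-s['eef_pos']
    print('t %.2f'%s['time_s'],'pos',s['eef_pos'].round(4),'yaw %.2f'%a,'rotvec',np.degrees((Rm.inv()*T).as_rotvec()).round(2))
    print('shift tool',Rm.inv().apply(d).round(4),'shift in final frame',T.inv().apply(d).round(4),'gap %.4f F %.1f'%(s['finger_gap'],s['finger_force']),s['wrist_force'].round(1),'q',s['q'].round(2))
E
python3 - <<'E'
from h import *
D=np.load('top0.npz');w=D['w']
P=w[195:260,355:425].reshape(-1,3);P=P[P[:,2]>.18]
jx=np.array([-.0807,-.9967]);jy=np.array([.9967,-.0807]);o=np.array([.5894,-.071])
s=(P[:,:2]-o)@jx;n=(P[:,:2]-o)@jy
for a in np.arange(-.01,.11,.01):
    k=(s>=a)&(s<a+.01)
    if k.any():print('%.2f'%a,n[k].min().round(4),n[k].max().round(4),np.median(P[k,2]).round(4))
togo([.5825,-.157,.256],-4.63)
E
```

```text
-0.01 -0.0363 0.0342 0.1922
0.00 -0.0364 0.0342 0.1939
0.01 -0.0333 0.0306 0.1939
0.02 -0.0334 0.0298 0.1939
0.03 -0.0333 0.0304 0.1939
0.04 -0.0327 0.0308 0.1941
0.05 -0.0331 0.0305 0.1943
0.06 -0.0306 0.028 0.1957
0.07 -0.0116 0.0087 0.1974
0.08 -0.0111 0.0073 0.1975
0.09 -0.0117 0.0088 0.1973
0.10 -0.0114 0.0071 0.1984
t 0.10 pos [0.2192 0.5846 0.2551] yaw 69.44 rotvec [-1.100e-01  7.000e-02  7.407e+01]
shift tool [-6.006e-01 -5.668e-01  3.000e-04] shift in final frame [-0.7098  0.422  -0.0009] gap 0.0850 F 0.0 [-0.2  0.1  0.1] q [ 1.14  0.31  1.64 -0.    1.2  -0.07]
```

Emit:
move_arm --increments '[[[0, 0, 0, 0, 0, 10.5, 0.085], [0, 0, 0, 0, 0, 10.5, 0.085], [0, 0, 0, 0, 0, 10.5, 0.085], [0, 0, 0, 0, 0, 10.5, 0.085], [0, 0, 0, 0, 0, 10.5, 0.085], [0, 0, 0, 0, 0, 10.5, 0.085], [0, 0, 0, 0, 0, 10.5, 0.085], [0, 0, 0, 0, 0, 0, 0.085]]]'

```text
time_s: 1.1
eef_pos: [0.2193, 0.5848, 0.2556]
ee_rot: [0.0, 0.731, 0.682, -0.001]
wrist_force: [0.5, -1.0, 0.1]
finger_gap: 0.0853
finger_force: 0.0
```

Emit:
move_arm --increments '[[[-0.03, 0.018, 0, 0, 0, 0, 0.085], [-0.045, 0.027, 0, 0, 0, 0, 0.085], [-0.045, 0.027, 0, 0, 0, 0, 0.085], [-0.045, 0.027, 0, 0, 0, 0, 0.085], [-0.045, 0.027, 0, 0, 0, 0, 0.085], [-0.045, 0.027, 0, 0, 0, 0, 0.085], [-0.045, 0.027, 0, 0, 0, 0, 0.085], [-0.045, 0.027, 0, 0, 0, 0, 0.085], [-0.045, 0.027, 0, 0, 0, 0, 0.085], [-0.045, 0.027, 0, 0, 0, 0, 0.085], [-0.045, 0.027, 0, 0, 0, 0, 0.085], [-0.045, 0.027, 0, 0, 0, 0, 0.085]]]'

```text
time_s: 2.6
eef_pos: [0.497, 0.0376, 0.2563]
ee_rot: [0.0, 0.731, 0.683, 0.0]
wrist_force: [1.1, 0.2, 0.6]
finger_gap: 0.0851
finger_force: 0.0
```

```bash
python3 -c "
from h import *
togo([.5825,-.157,.256],-4.63)"
```

```text
t 2.60 pos [0.497  0.0376 0.2563] yaw -3.87 rotvec [ 0.02 -0.01  0.76]
shift tool [-0.1884  0.0984  0.0003] shift in final frame [-0.187   0.1009  0.0003] gap 0.0851 F 0.0 [1.1 0.2 0.6] q [-0.01  0.06  1.93  0.    1.15  0.06]
```

Emit:
move_arm --increments '[[[0, 0, 0, 0, 0, 0.8, 0.085], [-0.037, 0.02, 0, 0, 0, 0, 0.07], [-0.037, 0.02, 0, 0, 0, 0, 0.06], [-0.037, 0.02, 0, 0, 0, 0, 0.05], [-0.037, 0.02, 0, 0, 0, 0, 0.05], [-0.037, 0.019, 0, 0, 0, 0, 0.05], [0, 0, 0, 0, 0, 0, 0.05], [0, 0, 0, 0, 0, 0, 0.05]]]'

```text
time_s: 3.6
eef_pos: [0.5789, -0.1521, 0.2557]
ee_rot: [-0.001, 0.736, 0.677, -0.0]
wrist_force: [0.3, 0.4, 0.5]
finger_gap: 0.0501
finger_force: 0.0
```

```bash
python3 - <<'E'
from h import *
togo([.581,-.157,.198],-4.63)
a=cv2.resize(cloud('top')[0][190:280,340:460,::-1],(400,300));b=cv2.resize(cloud('side')[0][170:290,300:460,::-1],(400,300))
cv2.imwrite('pics/c1.png',np.hstack([a,b]))
E
```

```text
t 3.60 pos [ 0.5789 -0.1521  0.2557] yaw -4.77 rotvec [-0.09 -0.07 -0.14]
shift tool [-0.0047  0.0025  0.0577] shift in final frame [-0.0047  0.0024  0.0577] gap 0.0501 F 0.0 [0.3 0.4 0.5] q [-0.33  0.26  1.7   0.    1.19 -0.25]
```

View pics/c1.png

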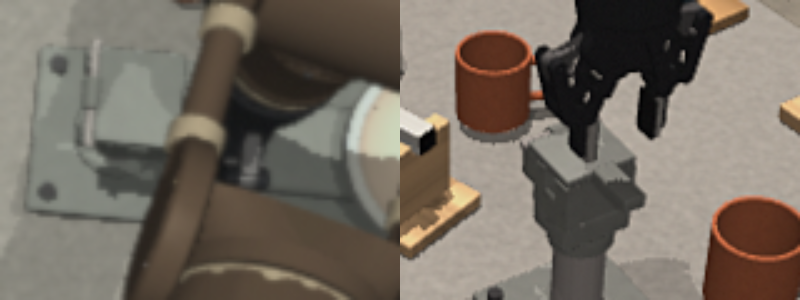

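The fingers straddle the tab, which is at crop (625,165) in the side view, and the clearance looks good. I'll descend slightly outboard and pinch.

Emit:
move_arm --increments '[[[-0.008, 0.002, 0, 0, 0, 0, 0.05], [0, 0, 0.02, 0, 0, 0, 0.05], [0, 0, 0.02, 0, 0, 0, 0.05], [0, 0, 0.018, 0, 0, 0, 0.05], [0, 0, 0, 0, 0, 0, 0.05], [0, 0, 0, 0, 0, 0, 0.03], [0, 0, 0, 0, 0, 0, 0.01], [0, 0, 0, 0, 0, 0, 0.01], [0, 0, 0, 0, 0, 0, 0.01], [0, 0, 0, 0, 0, 0, 0.01]]]' --squeeze 20

```text
time_s: 4.95
eef_pos: [0.582, -0.1619, 0.1992]
ee_rot: [0.001, 0.736, 0.677, 0.001]
wrist_force: [3.9, -0.7, 0.4]
finger_gap: 0.0196
finger_force: 25.2
```

```bash
python3 - <<'E'
from h import *
togo([.581,-.157,.198],-4.63)
r=.0895;a=np.linspace(0.02,1.95,15)
x=-(r*np.cos(a));z=r*np.sin(a)
print(np.c_[np.diff(x),-np.diff(z)].round(3).tolist())
E
```

```text
t 4.95 pos [ 0.582  -0.1619  0.1992] yaw -4.85 rotvec [ 0.18  0.04 -0.22]
shift tool [ 0.0048 -0.0014  0.0011] shift in final frame [ 0.0048 -0.0014  0.0012] gap 0.0196 F 25.2 [ 3.9 -0.7  0.4] q [-0.34  0.33  1.73  0.    1.08 -0.26]
[[0.001, -0.012], [0.003, -0.012], [0.004, -0.012], [0.006, -0.011], [0.007, -0.01], [0.009, -0.009], [0.01, -0.008], [0.011, -0.006], [0.011, -0.005], [0.012, -0.003], [0.012, -0.001], [0.012, 0.0], [0.012, 0.002], [0.012, 0.004]]
```

Emit:
move_arm --increments '[[[0.001, 0, -0.012, 0, 0, 0, 0.01], [0.003, 0, -0.012, 0, 0, 0, 0.01], [0.004, 0, -0.012, 0, 0, 0, 0.01], [0.006, 0, -0.011, 0, 0, 0, 0.01], [0.007, 0, -0.01, 0, 0, 0, 0.01], [0.009, 0, -0.009, 0, 0, 0, 0.01], [0.01, 0, -0.008, 0, 0, 0, 0.01], [0, 0, 0, 0, 0, 0, 0.01]]]'

```text
time_s: 5.95
eef_pos: [0.5853, -0.1212, 0.2726]
ee_rot: [0.001, 0.736, 0.677, 0.001]
wrist_force: [5.3, 0.6, -1.6]
finger_gap: 0.0196
finger_force: 25.9
```

Emit:
move_arm --increments '[[[0.011, 0, -0.007, 0, 0, 0, 0.01], [0.012, 0, -0.005, 0, 0, 0, 0.01], [0.012, 0, -0.003, 0, 0, 0, 0.01], [0.012, 0, -0.001, 0, 0, 0, 0.01], [0.012, 0, 0, 0, 0, 0, 0.01], [0.012, 0, 0.002, 0, 0, 0, 0.01], [0.012, 0, 0.004, 0, 0, 0, 0.01], [0, 0, 0, 0, 0, 0, 0.01]]]'

```text
time_s: 6.95
eef_pos: [0.5921, -0.0382, 0.2828]
ee_rot: [0.001, 0.736, 0.677, 0.001]
wrist_force: [4.2, -1.1, 3.0]
finger_gap: 0.0195
finger_force: 28.0
```

```bash
python3 - <<'E'
from h import *
togo([.581,-.157,.198],-4.63)
cv2.imwrite('pics/c2.png',cv2.resize(cloud('side')[0][130:310,280:520,::-1],(640,480)))
E
```

```text
t 6.95 pos [ 0.5921 -0.0382  0.2828] yaw -4.81 rotvec [ 0.12 -0.04 -0.18]
shift tool [-0.1194 -0.0012  0.0847] shift in final frame [-0.1193 -0.0014  0.0848] gap 0.0195 F 28.0 [ 4.2 -1.1  3. ] q [-0.14  0.22  1.69  0.    1.23 -0.05]
```

View pics/c2.png

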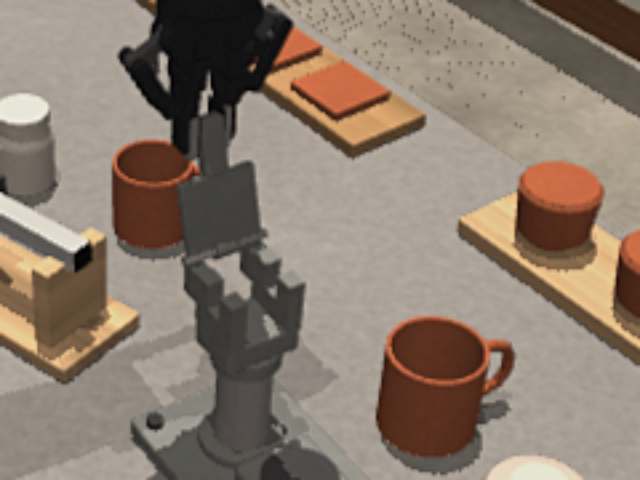

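The cap is past upright, with the tab at (210,150) between the pads. I'll release it and then rise.

Emit:
move_arm --increments '[[[0, 0, 0, 0, 0, 0, 0.05], [0, 0, 0, 0, 0, 0, 0.05], [0, 0, 0, 0, 0, 0, 0.05], [0, 0, 0, 0, 0, 0, 0.05], [0, 0, -0.02, 0, 0, 0, 0.05], [0, 0, -0.03, 0, 0, 0, 0.06], [0, 0, -0.03, 0, 0, 0, 0.06], [0, 0, 0, 0, 0, 0, 0.06]]]'

```text
time_s: 8.0
eef_pos: [0.5928, -0.0393, 0.3656]
ee_rot: [0.002, 0.736, 0.676, 0.002]
wrist_force: [0.4, 0.3, 0.4]
finger_gap: 0.0604
finger_force: 0.0
```

```bash
python3 - <<'E'
from h import *
togo([.5096,.2526,.2],14.85)
cv2.imwrite('pics/c3.png',cv2.resize(cloud('side')[0][130:310,280:520,::-1],(400,300)))
E
```

```text
t 8.00 pos [ 0.5928 -0.0393  0.3656] yaw -4.87 rotvec [  0.35   0.07 -19.72]
shift tool [ 0.2839 -0.1087  0.1649] shift in final frame [ 0.3035 -0.0056  0.1656] gap 0.0604 F 0.0 [0.4 0.3 0.4] q [-0.14  0.17  1.59  0.    1.38 -0.05]
```

View pics/c3.png

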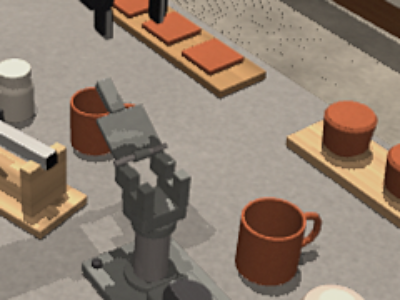

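The cap lies open, with its tab at (108,95). Next is the arm.

Emit:
move_arm --increments '[[[0, 0, 0, 0.3, 0, -9.8, 0.06], [0, 0, 0, 0, 0, -9.9, 0.06], [0.04, -0.001, 0, 0, 0, 0, 0.06], [0.044, -0.001, 0, 0, 0, 0, 0.06], [0.044, -0.001, 0, 0, 0, 0, 0.06], [0.044, -0.001, 0.02, 0, 0, 0, 0.06], [0.044, -0.001, 0.03, 0, 0, 0, 0.06], [0.044, 0, 0.035, 0, 0, 0, 0.06], [0.043, 0, 0.04, 0, 0, 0, 0.06], [0, 0, 0.04, 0, 0, 0, 0.06], [0, 0, 0, 0, 0, 0, 0.06], [0, 0, 0, 0, 0, 0, 0.06]]]'

```text
time_s: 9.55
eef_pos: [0.5082, 0.2522, 0.198]
ee_rot: [-0.002, 0.61, 0.792, -0.002]
wrist_force: [0.0, 0.5, 0.4]
finger_gap: 0.06
finger_force: 0.0
```

```bash
python3 - <<'E'
from h import *
togo([.5096,.2526,.102],14.85)
a=cv2.resize(cloud('top')[0][205:300,140:320,::-1],(400,300));b=cv2.resize(cloud('side')[0][130:280,180:380,::-1],(400,300))
cv2.imwrite('pics/c4.png',np.hstack([a,b]))
E
```

```text
t 9.55 pos [0.5082 0.2522 0.198 ] yaw 14.81 rotvec [-0.29 -0.07 -0.04]
shift tool [-0.0001  0.0019  0.096 ] shift in final frame [0.     0.0014 0.096 ] gap 0.0600 F 0.0 [0.  0.5 0.4] q [0.38 0.26 1.82 0.   1.06 0.12]
```

View pics/c4.png

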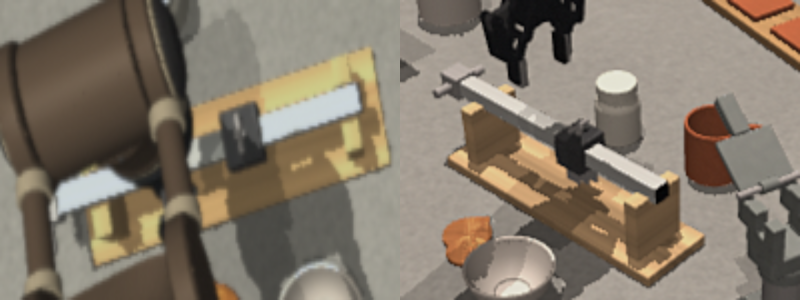

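Emit:
move_arm --increments '[[[0, 0.001, 0.015, -0.3, 0, 0, 0.06], [0, 0, 0.02, 0, 0, 0, 0.06], [0, 0, 0.02, 0, 0, 0, 0.06], [0, 0, 0.02, 0, 0, 0, 0.06], [0, 0, 0.015, 0, 0, 0, 0.06], [0, 0, 0.006, 0, 0, 0, 0.06], [0, 0, 0, 0, 0, 0, 0.045], [0, 0, 0, 0, 0, 0, 0.035], [0, 0, 0, 0, 0, 0, 0.028], [0, 0, 0, 0, 0, 0, 0.024], [0, 0, 0, 0, 0, 0, 0.015], [0, 0, 0, 0, 0, 0, 0.01]]]' --squeeze 80

```text
time_s: 11.15
eef_pos: [0.5109, 0.2536, 0.1032]
ee_rot: [0.001, 0.61, 0.793, 0.003]
wrist_force: [3.6, 0.7, 4.5]
finger_gap: 0.0207
finger_force: 78.9
```

```bash
python3 - <<'E'
from h import *
togo([.5096,.2526,.102],14.85)
E
```

```text
t 11.15 pos [0.5109 0.2536 0.1032] yaw 14.85 rotvec [ 0.29 -0.1  -0.  ]
shift tool [-0.0006 -0.0015  0.0012] shift in final frame [-0.0006 -0.0015  0.0012] gap 0.0207 F 78.9 [3.6 0.7 4.5] q [0.38 0.39 1.87 0.   0.87 0.12]
```

Emit:
move_arm --increments '[[[0, 0, 0, 0, 0, 0, 0.01], [0, 0, -0.005, 0, 0, 0, 0.01], [0, 0, -0.008, 0, 0, 0, 0.01], [0, 0, -0.01, 0, 0, 0, 0.01], [0, 0, -0.01, 0, 0, 0, 0.01], [0, 0, -0.01, 0, 0, 0, 0.01], [0, 0, -0.01, 0, 0, 0, 0.01], [0, 0, -0.01, 0, 0, 0, 0.01], [0, 0, -0.01, 0, 0, 0, 0.01], [0, 0, 0, 0, 0, 0, 0.01], [0, 0, 0, 0, 0, 0, 0.01], [0, 0, 0, 0, 0, 0, 0.01]]]'

```text
time_s: 12.65
eef_pos: [0.5083, 0.2526, 0.174]
ee_rot: [-0.001, 0.61, 0.793, -0.0]
wrist_force: [-0.5, -0.1, -8.1]
finger_gap: 0.0209
finger_force: 80.8
```

```bash
cat >> h.py <<'E'
def armpose(lo,hi,box):
    """tube line fit and pitch from side camera depth, bright pixels in box (u0,u1,v0,v1), z band"""
    im,w=cloud('side');a,b,c,d=box;P=w[c:d,a:b].reshape(-1,3);I=im[c:d,a:b].reshape(-1,3).astype(int)
    k=(P[:,2]>lo)&(P[:,2]<hi);P=P[k];return im,P,I[k]
E
python3 - <<'E'
from h import *
togo([.5109,.2536,.1762],14.85)
print(env.get_state()['ft_torque'])
im,P,I=armpose(.13,.22,(150,360,100,240))
g=(np.ptp(I,axis=1)<25)&(I.mean(1)>110);P=P[g]
d=np.array([.2563,-.9666]);s=(P[:,:2]-[.5109,.2536])@d;n=(P[:,:2]-[.5109,.2536])@[-d[1],d[0]]
k=abs(n)<.02
for a in np.arange(-.2,.22,.02):
    q=k&(s>=a)&(s<a+.02)
    if q.sum()>8: print('%.2f'%a,q.sum(),np.percentile(P[q,2],95).round(4),np.median(n[q]).round(4))
cv2.imwrite('pics/c5.png',cv2.resize(im[80:280,150:416,::-1],(640,480)))
E
```

```text
t 12.65 pos [0.5083 0.2526 0.174 ] yaw 14.84 rotvec [-0.07 -0.06 -0.01]
shift tool [ 0.0003  0.0027 -0.0022] shift in final frame [ 0.0003  0.0027 -0.0022] gap 0.0209 F 80.8 [-0.5 -0.1 -8.1] q [0.38 0.29 1.84 0.   1.01 0.12]
[-0.02259129  0.03284183  0.0001837 ]
-0.18 53 0.1845 -0.0014
-0.16 56 0.1849 -0.0044
-0.14 43 0.18 -0.0025
-0.12 41 0.1799 -0.0034
-0.10 23 0.1809 -0.0099
0.06 25 0.1908 0.0008
0.08 47 0.1807 -0.0036
0.10 49 0.1803 -0.0025
0.12 58 0.1811 -0.004
0.14 57 0.1805 -0.0042
0.16 63 0.1809 -0.0047
0.18 14 0.1804 -0.0013
```

View pics/c5.png

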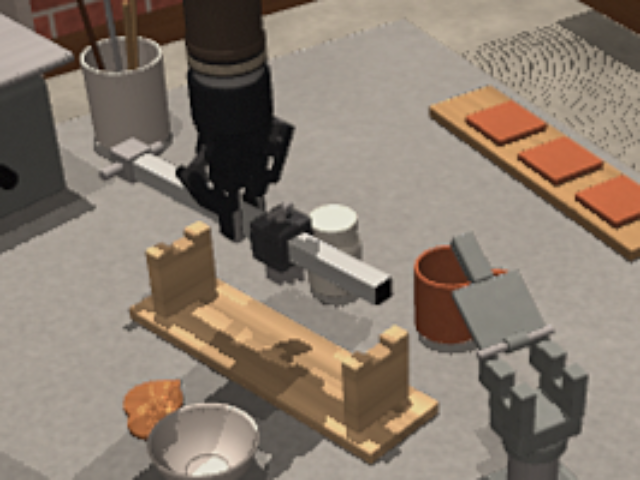

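The arm hangs level: the tube top is at 0.180–0.181 m at both ends. Now up, turn and carry across above the open cap.

Emit:
move_arm --increments '[[[0, 0, -0.01, 0, 0, 0, 0.01], [0, 0, -0.018, 0, 0, 0, 0.01], [0, 0, -0.02, 0, 0, 0, 0.01], [0, 0, -0.02, 0, 0, 0, 0.01], [0, 0, -0.02, 0, 0, 0, 0.01], [0, 0, -0.02, 0, 0, 0, 0.01], [0, 0, -0.02, 0, 0, 0, 0.01], [0, 0, -0.02, 0, 0, 0, 0.01], [0, 0, -0.02, 0, 0, 0, 0.01], [0, 0, -0.015, 0, 0, 0, 0.01], [0, 0, -0.007, 0, 0, 0, 0.01], [0, 0, 0, 0, 0, 0, 0.01]]]'

```text
time_s: 14.2
eef_pos: [0.509, 0.2526, 0.3653]
ee_rot: [-0.0, 0.61, 0.793, 0.001]
wrist_force: [-0.7, 0.0, -7.9]
finger_gap: 0.0209
finger_force: 80.7
```

Emit:
move_arm --increments '[[[0, 0, 0, 0, 0, 2, 0.01], [0, 0, 0, 0, 0, 3.5, 0.01], [0, 0, 0, 0, 0, 4.2, 0.01], [0, 0, 0, 0, 0, 4.2, 0.01], [0, 0, 0, 0, 0, 3.5, 0.01], [0, 0, 0, 0, 0, 2.1, 0.01], [0, 0, 0, 0, 0, 0, 0.01], [0, 0, 0, 0, 0, 0, 0.01]]]'

```text
time_s: 15.2
eef_pos: [0.5088, 0.2525, 0.3644]
ee_rot: [-0.001, 0.735, 0.678, 0.0]
wrist_force: [0.9, 0.9, -7.6]
finger_gap: 0.0207
finger_force: 80.7
```

```bash
python3 - <<'E'
from h import *
togo([.5719,-.2685,.364],-4.63)
E
```

```text
t 15.20 pos [0.5088 0.2525 0.3644] yaw -4.64 rotvec [-0.04 -0.06 -0.01]
shift tool [-5.142e-01  1.050e-01 -2.000e-04] shift in final frame [-5.142e-01  1.050e-01  4.000e-04] gap 0.0207 F 80.7 [ 0.9  0.9 -7.6] q [0.38 0.12 1.65 0.   1.38 0.46]
```

Emit:
move_arm --increments '[[[-0.01, 0.002, 0, 0, 0, 0, 0.01], [-0.02, 0.004, 0, 0, 0, 0, 0.01], [-0.027, 0.006, 0, 0, 0, 0, 0.01], [-0.027, 0.006, 0, 0, 0, 0, 0.01], [-0.027, 0.006, 0, 0, 0, 0, 0.01], [-0.027, 0.006, 0, 0, 0, 0, 0.01], [-0.027, 0.006, 0, 0, 0, 0, 0.01], [-0.027, 0.005, 0, 0, 0, 0, 0.01], [-0.027, 0.005, 0, 0, 0, 0, 0.01], [-0.027, 0.005, 0, 0, 0, 0, 0.01], [-0.027, 0.005, 0, 0, 0, 0, 0.01], [-0.027, 0.005, 0, 0, 0, 0, 0.01]]]'

```text
time_s: 16.7
eef_pos: [0.5447, -0.0539, 0.3645]
ee_rot: [-0.0, 0.736, 0.677, 0.0]
wrist_force: [0.5, 0.1, -7.4]
finger_gap: 0.0211
finger_force: 80.7
```

Emit:
move_arm --increments '[[[-0.027, 0.006, 0, 0, 0, 0, 0.01], [-0.027, 0.006, 0, 0, 0, 0, 0.01], [-0.027, 0.006, 0, 0, 0, 0, 0.01], [-0.027, 0.006, 0, 0, 0, 0, 0.01], [-0.027, 0.005, 0, 0, 0, 0, 0.01], [-0.027, 0.005, 0, 0, 0, 0, 0.01], [-0.022, 0.005, 0, 0, 0, 0, 0.01], [-0.015, 0.003, 0, 0, 0, 0, 0.01], [-0.011, 0.002, 0, 0, 0, 0, 0.01], [-0.004, 0, 0, 0, 0, 0, 0.01], [0, 0, 0, 0, 0, 0, 0.01], [0, 0, 0, 0, 0, 0, 0.01]]]'

```text
time_s: 18.2
eef_pos: [0.5718, -0.2675, 0.364]
ee_rot: [-0.001, 0.735, 0.678, 0.001]
wrist_force: [-0.0, -0.1, -7.5]
finger_gap: 0.0209
finger_force: 80.7
```

```bash
python3 - <<'E'
from h import *
togo([.5719,-.2685,.226],-4.63)
im,P,I=armpose(.335,.40,(250,520,60,400))
p0=env.get_state()['eef_pos'];d=np.array([-.0807,-.9967]);s=(P[:,:2]-p0[:2])@d;n=(P[:,:2]-p0[:2])@[-d[1],d[0]]
g=(np.ptp(I,axis=1)<25)&(I.mean(1)>90)&(abs(n)<.05);P,s,n=P[g],s[g],n[g]
for a in np.arange(-.19,.2,.01):
    q=(s>=a)&(s<a+.01)
    if q.sum()>5: print('%.2f'%a,q.sum(),np.percentile(P[q,2],95).round(4),n[q].min().round(4),n[q].max().round(4))
cv2.imwrite('pics/c6.png',cv2.resize(im[60:420,240:560,::-1],(533,600)))
E
```

```text
t 18.20 pos [ 0.5718 -0.2675  0.364 ] yaw -4.61 rotvec [-0.02 -0.1   0.02]
shift tool [-0.0013  0.0002  0.138 ] shift in final frame [-1.00e-03  1.00e-04  1.38e-01] gap 0.0209 F 80.7 [-0.  -0.1 -7.5] q [-0.51  0.25  1.5   0.    1.4  -0.43]
-0.18 31 0.3739 -0.0144 0.0132
-0.17 104 0.3736 -0.0393 0.038
-0.16 91 0.3738 -0.0382 0.0369
-0.15 59 0.3734 -0.0147 0.0163
-0.14 40 0.3704 -0.0116 0.0091
-0.13 41 0.37 -0.0117 0.0098
-0.12 38 0.3695 -0.0104 0.0105
-0.11 47 0.3698 -0.0114 0.0082
-0.10 30 0.3696 -0.0117 0.0097
-0.09 16 0.3693 -0.0115 -0.0035
-0.01 10 0.3793 -0.0116 0.0092
0.00 20 0.3822 -0.0072 0.0403
0.01 24 0.3781 -0.0159 0.0383
0.02 11 0.3702 -0.0126 0.0111
0.03 8 0.3799 -0.0202 0.0216
0.05 53 0.3933 -0.0162 0.0155
0.07 46 0.3699 -0.0114 0.0103
0.08 62 0.3701 -0.0117 0.0098
0.09 68 0.3695 -0.012 0.0129
0.10 64 0.3697 -0.0112 0.0104
0.11 73 0.3695 -0.0118 0.0108
0.12 71 0.3699 -0.0103 0.01
0.13 81 0.3699 -0.0117 0.0125
0.14 71 0.3697 -0.0118 0.0109
0.15 80 0.3693 -0.0118 0.0117
0.16 81 0.3694 -0.0124 0.0102
0.17 85 0.3694 -0.0113 0.0105
0.18 22 0.3692 -0.0119 0.0091
```

View pics/c6.png

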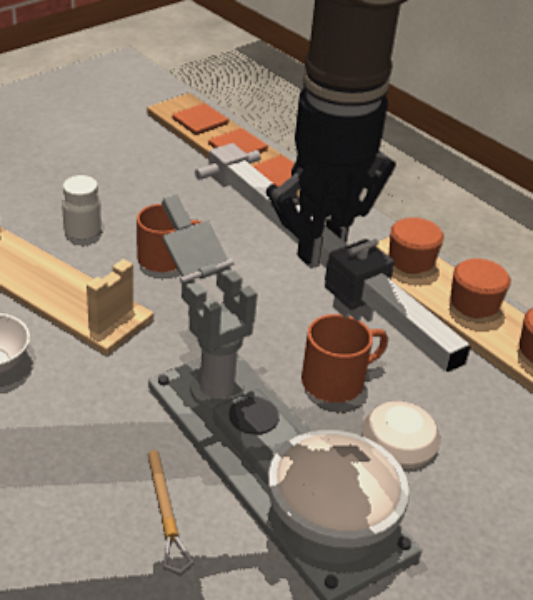

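The arm is level above the jigger, with the pin at crop (228,165) and aligned with the pillar. I'll lower it straight down to 5 cm above the bearing and measure against the cheeks.

Emit:
move_arm --increments '[[[-0.001, 0, 0.005, 0, 0, 0, 0.01], [0, 0, 0.012, 0, 0, 0, 0.01], [0, 0, 0.016, 0, 0, 0, 0.01], [0, 0, 0.016, 0, 0, 0, 0.01], [0, 0, 0.016, 0, 0, 0, 0.01], [0, 0, 0.016, 0, 0, 0, 0.01], [0, 0, 0.016, 0, 0, 0, 0.01], [0, 0, 0.016, 0, 0, 0, 0.01], [0, 0, 0.012, 0, 0, 0, 0.01], [0, 0, 0.007, 0, 0, 0, 0.01], [0, 0, 0.003, 0, 0, 0, 0.01], [0, 0, 0, 0, 0, 0, 0.01]]]'

```text
time_s: 19.75
eef_pos: [0.5719, -0.2692, 0.2292]
ee_rot: [-0.0, 0.735, 0.678, 0.0]
wrist_force: [-0.7, -1.0, -7.3]
finger_gap: 0.0205
finger_force: 80.7
```

```bash
python3 - <<'E'
from h import *
togo([.5719,-.2685,.226],-4.63)
im,P,I=armpose(.14,.27,(320,520,150,420))
b=np.array([.585,-.107]);d=np.array([-.0807,-.9967]);s=(P[:,:2]-b)@d;n=(P[:,:2]-b)@[-d[1],d[0]]
def show(t,lo,hi,s0,s1,st):
    print(t)
    for a in np.arange(s0,s1,st):
        q=(s>=a)&(s<a+st)&(abs(n)<.05)&(P[:,2]>lo)&(P[:,2]<hi)
        if q.sum()>3: print('%.3f'%a,q.sum(),np.percentile(P[q,2],95).round(4),n[q].min().round(4),n[q].max().round(4))
show('cheek tops',.180,.192,-.05,.05,.004);show('arm',.2,.25,-.025,.03,.004);show('tube',.2,.25,.2,.35,.03)
cv2.imwrite('pics/c7.png',cv2.resize(im[100:400,240:560,::-1],(640,600)))
E
```

```text
t 19.75 pos [ 0.5719 -0.2692  0.2292] yaw -4.66 rotvec [ 0.01 -0.06 -0.03]
shift tool [ 0.0007 -0.      0.0032] shift in final frame [ 0.0007 -0.      0.0032] gap 0.0205 F 80.7 [-0.7 -1.  -7.3] q [-0.51  0.35  1.64  0.    1.16 -0.43]
cheek tops
-0.038 11 0.1904 -0.0332 -0.0158
-0.034 20 0.1911 -0.031 -0.015
-0.030 10 0.1893 -0.0331 -0.0029
-0.026 6 0.1856 -0.0303 -0.0178
-0.022 16 0.189 -0.0303 -0.0166
-0.018 12 0.1879 -0.0312 -0.0169
-0.014 14 0.1877 -0.0292 -0.0168
-0.010 14 0.1867 -0.0292 -0.0165
-0.006 8 0.1882 -0.0303 -0.0182
0.006 5 0.1865 -0.0289 -0.018
0.010 14 0.1883 -0.0303 -0.0145
0.014 11 0.1887 -0.0314 -0.0148
0.018 15 0.1875 -0.0293 -0.0156
0.022 19 0.1866 -0.0295 -0.0154
0.026 4 0.1895 -0.0291 -0.0248
arm
-0.017 24 0.2383 -0.0142 0.0175
-0.013 24 0.2389 -0.0142 0.0133
-0.009 33 0.2391 -0.0335 0.0168
-0.005 42 0.2386 -0.0374 0.0374
-0.001 68 0.239 -0.0371 0.04
0.003 97 0.2377 -0.0382 0.0387
0.007 34 0.2381 -0.0146 0.0239
0.011 72 0.2388 -0.0155 0.0149
0.015 32 0.2355 -0.0157 0.0114
0.019 27 0.2349 -0.0115 0.0111
0.023 23 0.2352 -0.0117 0.0105
0.027 29 0.235 -0.0115 0.0105
tube
0.200 484 0.2464 -0.024 0.022
0.230 531 0.245 -0.0229 0.0238
0.260 312 0.2354 -0.0124 0.0119
0.290 342 0.2352 -0.0126 0.0125
0.320 401 0.2348 -0.0126 0.0119
```

View pics/c7.png

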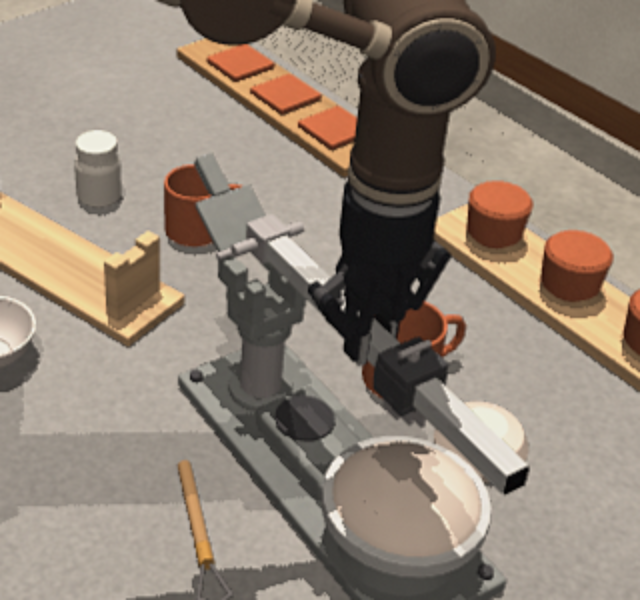

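The pin sits over the open slots at (262,240), with offsets of 2 mm or less. It is about 54 mm above the bearing and level, with the holder over the mould side. Settle, then hand in.

Emit:
move_arm --increments '[[[0, 0, 0.002, 0, 0, 0, 0.01], [0, 0, 0, 0, 0, 0, 0.01], [0, 0, 0, 0, 0, 0, 0.01], [0, 0, 0, 0, 0, 0, 0.01], [0, 0, 0, 0, 0, 0, 0.01], [0, 0, 0, 0, 0, 0, 0.01], [0, 0, 0, 0, 0, 0, 0.01], [0, 0, 0, 0, 0, 0, 0.01]]]'

```text
time_s: 20.8
eef_pos: [0.5717, -0.2691, 0.227]
ee_rot: [-0.001, 0.735, 0.678, 0.0]
wrist_force: [0.4, 0.6, -6.9]
finger_gap: 0.0206
finger_force: 80.7
```

```bash
python3 - <<'E'
from h import *
togo([.5719,-.2685,.226],-4.63);print(abs(env.get_state()['joint_vel']).max())
print(env.sign_off())
E
```

```text
t 20.80 pos [ 0.5717 -0.2691  0.227 ] yaw -4.66 rotvec [-0.02 -0.08 -0.03]
shift tool [0.0006 0.0002 0.001 ] shift in final frame [0.0006 0.0002 0.001 ] gap 0.0206 F 80.7 [ 0.4  0.6 -6.9] q [-0.51  0.35  1.64  0.    1.15 -0.43]
0.0015445098086683214
the job is handed in; nothing more can be done
None
```

The cap lies open, and I handed the job in at 20.8 s with the jigger arm still held level and steady at its balance point, the pin about 5 cm above the open bearing and in line with it, and the template over the mould; the hand-in gave no verdict.

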